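Complete the row of paint bottles on the craft-table rack

TASK

Tidy up the paints: two paint bottles still stand on the table; put both on the rack next to the bottle that already stands there, under the ribbon spools, so that the three stand upright in one straight, close row along the shelf, with no more than 2 cm between neighbours. Leave the bottle on the shelf and everything else where it is, and do not knock against the rack or its spools.

Things in the scene. Friction and masses are not known exactly. Their poses are not given: they have to be found in the camera images.
- rack: Fixed plywood rack with a shelf 400 mm long (rack's y) and 120 mm deep (rack's x from -50 to +70 mm), its flat top 50 mm above the table. x points away from the open front, where the robot works; z up. Origin: at table height, below the middle of the row line: bottles stand along the rack's y at x = 0. End uprights 45 mm deep, 14 mm thick at y = +-193 mm, x 8 to 53 mm, carry the spool rod.
- rack_rod (a point): Middle of the rod above the shelf, along the rack's y, at rack x = 25 mm, 300 mm above the table. It carries five ribbon spools 60 mm in diameter, 40 mm wide, 72.5 mm apart (rack y -165 to +165 mm). With them overhead, the gripper fits over the row only leaning back towards the open front by about 40 degrees, holding a bottle by its cap.
- bottle_shelf: The bottle already on the shelf, near one end of it, at about x = 0 of the rack: white paint bottle: round body 64 mm in diameter up to 88 mm, a sloping shoulder from 88 to 103 mm, then a narrow grey cap 28 mm in diameter from 103 to 145 mm (the top). About 0.25 kg. Origin: centre of the underside; z is its upright axis.
- bottle_1: A bottle to put on the shelf, standing on the table: white paint bottle: round body 64 mm in diameter up to 88 mm, a sloping shoulder from 88 to 103 mm, then a narrow grey cap 28 mm in diameter from 103 to 145 mm (the top). About 0.25 kg. Origin: centre of the underside; z is its upright axis.
- bottle_2: The other bottle to put on the shelf, standing on the table: white paint bottle: round body 64 mm in diameter up to 88 mm, a sloping shoulder from 88 to 103 mm, then a narrow grey cap 28 mm in diameter from 103 to 145 mm (the top). About 0.25 kg. Origin: centre of the underside; z is its upright axis.
- tin: Squat metal tin, 71 mm in diameter and 72 mm high, standing on the shelf near the other end, away from the bottle; there is room for two bottles between. Origin: centre of its underside. A bystander: leave it where it is.
- jar: Squat lidded glass jar, 72 mm in diameter and 80 mm high, standing on the table among the bottles. Origin: centre of its underside. A bystander: leave it where it is.
- tub: White glue tub, 91 mm in diameter and 120 mm high, on the table to the left. Origin: centre of its underside. A bystander: leave it where it is.
- tape: Roll of paper tape lying flat, 90 mm in diameter and 25 mm high. Origin: centre of its underside. A bystander: leave it where it is.
- notes: Block of note paper, 76 x 76 x 30 mm. Origin: centre of its underside. A bystander: leave it where it is.
- punch: Hand paper punch, about 110 x 50 x 72 mm, on the table to the right. Origin: centre of its underside. A bystander: leave it where it is.
Not all that is in view belongs to the job. Leave any yellow look-alike of the bottle_1 alone.

How it is judged:
By the outcome, as a careful person would: the job done as asked, in the order asked, and still so for the second after the job is handed in, with the robot touching nothing.
It also fails if it takes over 54 s, if anything falls off the work surface, if the arm or the gripper's body presses on something with over 40 N, if the wrist force passes 120 N, or if a joint passes its speed limit or range.

ROBOT

A 6-joint arm with a two-finger parallel gripper is mounted at the origin on the work surface. World frame = base frame: x ahead of the robot, y to its left, z up, the work surface at z = 0. Lengths are in m, angles in rad, forces in N, time in s.
With the tool pointing down it reaches from about 0.275 to 0.825 m from the base axis. Payload 4.9 kg.
Tool frame: the origin (TCP) lies at the very end of the fingers, on their centre line; the grasp point (between the pads) lies 19 mm behind it; z points along the fingers, y is the line along which they close (so a half turn about z gives the same grasp; the last joint's range is limited). The gripper opens to 85 mm and grips with 20 to 120 N. Pads are 22 mm wide; open, the fingers measure 114 mm over their backs; the gripper's body (76 mm by 85 mm) begins 54 mm behind the grasp point. The pads swing forward as they close: fully open they stand 13 mm farther back than shut.
Start: joints at [-1.414, 0.326, -0.193, 1.052, 0, 1.437], TCP at [0.158, -0.527, 0.231] pointing down, gripper open.
Joint ranges: [-2.65, 2.65], [-0.97, 1.79], [-1.3, 1.35], [-1.93, 2.1], [-1.47, 1.37], [-3.14, 3.14]. Speed limits (rad/s): [2.57, 2.57, 3.14, 3.14, 3.14, 3.14].

INTERFACE

Orientations are given as a rotation vector (axis times angle).
In Python, from workcell import robot, eyes gives the robot as it stands.
- The arm moves only by the tool jog_arm, never from a script. Its argument "targets" is a list of rows, each an object of numbers: "tx", "ty", "tz": the shift along the tool's x, y, z normalised to -1 to 1, where 1 is 0.6 m; "wx", "wy", "wz": the turn, a rotation vector about the tool's x, y, z normalised to -1 to 1, where 1 is 360 degrees; "grip": the opening, from 0 (shut) to 1 (fully open). In form: [{"tx": .., "ty": .., "tz": .., "wx": .., "wy": .., "wz": .., "grip": ..}, ...]. A call has 1 to 10 rows; each row shifts and turns the commanded pose from where the row before left it, along the tool's axes as they then stand; what a row does not reach is not made up. A row lasts 1/10 s, in which the tool goes at most 50 mm and 8.59 degrees, less where a joint would pass 70% of its speed; a pose out of reach is approached as far as the arm can. A call with a number of a shift or a turn outside -1 to 1 is refused whole. A call with a gripper value outside its range is refused whole. The fingers move at their own pace and stop on an object; the grip force is fixed at half the most. Time passes only in rows, so rows that do not move let the fingers close. It gives the time, the measured TCP pose, the force, the opening and the grip force at its end, in the units of the state.
- robot.state(): the state, without advancing time (a new reading comes with each control period).
- eyes.snapshot(name): name is "scene" or "top" or "wrist"; returns (picture, depth): 384x512x3 uint8, red, green, blue; 384x512 float32, m along the optical axis (not along the pixel's ray), 0 where there is no reading.
- eyes.get_calibration(name): a dict with "intrinsics" (3x3 intrinsics, pixels), "k1" (the pictures are not rectified: a ray, as slopes to the right and down, at radius r is drawn at 1 + k1 r^2 times it, then the intrinsics apply), "extrinsics" (4x4, takes a point from world to camera coordinates). Camera axes: x right, y down, z forward; pixel columns grow to the right and rows downward; lengths in m; the calibration is good to about 2 mm. A picture is of the moment at which its call begins: read the wrist's pose just before it. get_calibration takes no time and is no camera call; for the wrist camera it gives the pose at the moment of the call.
- robot.job_done(): hands the job in; it is judged then, once.
The state is a dict: "time_s": time; "q": joint angles; "dq": joint speeds; "joint_efforts": joint torques, N m; "position": TCP position; "ee_rot": TCP orientation; "force": force on the tool from outside, world axes, zero at the start; "wrist_torque": the same for the moment, N m; "width": finger opening in m; "gripper_force": force on a finger pad.
Only numpy, scipy, OpenCV 4.12 (cv2) and the standard library are available. Lean on these libraries where they do the work, as an engineer would, in place of code of your own. Each camera call takes 0.05 s, during which the arm holds its last target. There are 200 camera calls.

## Working session

There is one attempt and no reset: what is moved stays moved. The work goes in short steps, Python scripts to look and compute and a tool call to move; the robot and the scene stay as the last step left them, time stands still between calls to the robot, and variables do not carry over. Pictures are saved under pics/ and viewed, at most 10 in all, crops included, and the job is handed in when it is done.

Besides the shell and the picture viewer there is one more tool, called after "Emit:" in YAML: its name, and indented under it one key for each argument. jog_arm: Moves the arm, as the interface text tells. Scaled input: -1 to 1 covers 0.6 m each way for a shift and 360 degrees each way for a turn. Its arguments: {"type":"object","properties":{"targets":{"type":"array","items":{"type":"object","properties":{"tx":{"type":"number","minimum":-1,"maximum":1},"ty":{"type":"number","minimum":-1,"maximum":1},"tz":{"type":"number","minimum":-1,"maximum":1},"wx":{"type":"number","minimum":-1,"maximum":1},"wy":{"type":"number","minimum":-1,"maximum":1},"wz":{"type":"number","minimum":-1,"maximum":1},"grip":{"type":"number"}}}}},"required":["targets"]}

```bash
mkdir -p pics; ls; python3 - <<'E'
from workcell import robot, eyes
import cv2, numpy as np
for n in("scene","top"):
    p,d=eyes.snapshot(n); np.savez(f"{n}.npz",p=p,d=d)
    cv2.imwrite(f"pics/{n}.png",p[:,:,::-1])
    c=eyes.get_calibration(n); print(n,c["intrinsics"].tolist() if hasattr(c["intrinsics"],'tolist') else c["intrinsics"],c["k1"],np.round(c["extrinsics"],3).tolist())
s=robot.state(); print(s)
E
```

```text
pics
scene [[375.28366363736274, 0.0, 253.98573105508095], [0.0, 375.28366363736274, 196.05618519352294], [0.0, 0.0, 1.0]] -0.04090381248235583 [[-0.638, 0.77, 0.008, 0.319], [0.655, 0.549, -0.519, -0.244], [-0.404, -0.326, -0.855, 1.614], [0.0, 0.0, 0.0, 1.0]]
top [[363.36032510000825, 0.0, 252.8625748870089], [0.0, 363.36032510000825, 194.18413197039504], [0.0, 0.0, 1.0]] -0.04832431238833177 [[0.023, -1.0, 0.004, -0.002], [-0.998, -0.024, -0.05, 0.525], [0.05, -0.003, -0.999, 1.055], [0.0, 0.0, 0.0, 1.0]]
{'time_s': 0.1, 'q': array([-1.41424266e+00,  3.26878508e-01, -1.93496666e-01,  1.05202549e+00,
        1.94638717e-05,  1.43657003e+00]), 'dq': array([-0.00067729, -0.00243532,  0.00208474,  0.00118093,  0.00067826,
        0.00130926]), 'joint_efforts': array([ 1.23686190e-03, -4.44238043e+01,  2.63038230e+01,  7.86323362e-03,
       -9.15290116e-06,  1.64388797e-05]), 'position': array([ 0.15760286, -0.5263738 ,  0.23057054]), 'ee_rot': array([-3.10685970e+00, -4.54916142e-01, -2.43778302e-06]), 'force': array([0.00786801, 0.36662168, 0.32638708]), 'wrist_torque': array([-0.02813986,  0.015591  ,  0.00955083]), 'gripper_force': 0.0, 'width': 0.0852338099537442}
```

View pics/scene.png

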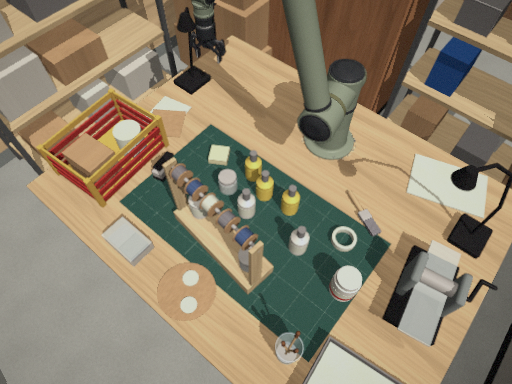

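View pics/top.png

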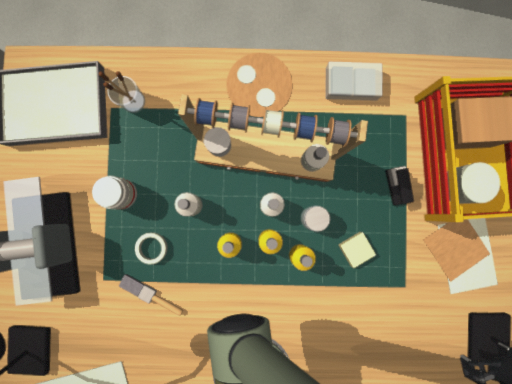

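The top view shows white bottles at about (188,204) and (272,204), and the jar at (316,218). The shelf bottle's cap is at (316,155), the tin is at (217,140), and three yellow look-alikes sit at rows 242-258. The rack is turned slightly and its open front faces the robot.

```bash
cat > h.py <<'E'
import numpy as np, cv2
from workcell import robot, eyes
def rays(c,uv):
    K=np.array(c["intrinsics"]); k=c["k1"]
    d=(np.asarray(uv,float).reshape(-1,2)-K[:2,2])/[K[0,0],K[1,1]]
    s=d.copy()
    for _ in range(8): s=d/(1+k*(s**2).sum(1,keepdims=True))
    return np.c_[s,np.ones(len(s))]
def cloud(c,d):
    h,w=d.shape; uv=np.stack(np.meshgrid(np.arange(w),np.arange(h)),-1).reshape(-1,2)
    P=rays(c,uv)*d.reshape(-1,1); E=np.array(c["extrinsics"])
    return ((P-E[:3,3])@E[:3,:3]).reshape(h,w,3)
def world_ray(c,uv):
    E=np.array(c["extrinsics"]); return -E[:3,:3].T@E[:3,3],(rays(c,uv)@E[:3,:3])[0]
def tri(r):
    A=0;b=0
    for o,d in r:
        d=d/np.linalg.norm(d); M=np.eye(3)-np.outer(d,d); A=A+M; b=b+M@o
    x=np.linalg.solve(A,b); return x,[np.linalg.norm((np.eye(3)-np.outer(d,d)/(d@d))@(x-o)) for o,d in r]
E
python3 - <<'E'
from h import *
C={n:eyes.get_calibration(n) for n in("scene","top")}
D={n:np.load(n+".npz") for n in C}
X={n:cloud(C[n],D[n]["d"]) for n in C}
np.savez("X.npz",**X)
t=X["top"]
for n,uv in dict(b1=(188,204),b2=(272,204),bs=(318,154),tin=(217,140),jar=(316,218),tub=(110,192),y1=(229,245),y2=(270,242),y3=(303,258)).items():
    p=t[uv[1]-12:uv[1]+13,uv[0]-15:uv[0]+16].reshape(-1,3); z=np.percentile(p[:,2],97)
    q=p[abs(p[:,2]-z)<.006]; 
    (cx,cy),r=cv2.minEnclosingCircle(q[:,:2].astype(np.float32))
    out=[n,"top",np.round([cx,cy,r,np.median(q[:,2])],4),len(q)]
    s=X["scene"].reshape(-1,3); m=(np.hypot(s[:,0]-cx,s[:,1]-cy)<.05)&(abs(s[:,2]-z)<.006); q=s[m]
    if len(q): 
        (cx,cy),r=cv2.minEnclosingCircle(q[:,:2].astype(np.float32)); out+=["scene",np.round([cx,cy,r,np.median(q[:,2])],4),len(q)]
    print(*out)
# shelf
for n in C:
    p=X[n]; roi=np.zeros(p.shape[:2],bool)
    m=(abs(p[...,2]-.05)<.007)&(p[...,0]>.4)&(p[...,0]<.8)&(abs(p[...,1])<.35)
    m=cv2.morphologyEx(m.astype(np.uint8),cv2.MORPH_OPEN,np.ones((3,3)))
    k,l,st,ce=cv2.connectedComponentsWithStats(m)
    for i in range(1,k):
        if st[i,4]>60:
            q=p[l==i]; R=cv2.minAreaRect(q[:,:2].astype(np.float32)); print(n,st[i],np.median(q[:,2]),R)
    m=(abs(p[...,2]-.32)<.013)&(p[...,0]>.4)&(p[...,0]<.85)&(abs(p[...,1])<.35)
    q=p[m]; 
    if len(q)>20: print(n,"spools",len(q),cv2.minAreaRect(q[:,:2].astype(np.float32)),cv2.fitLine(q[:,:2].astype(np.float32),cv2.DIST_HUBER,0,.01,.01).ravel(),q.max(0),q.min(0))
cv2.imwrite("pics/c1.png",cv2.resize(D["top"]["p"][85:275,170:370,::-1],None,fx=4,fy=3.15*1,interpolation=cv2.INTER_CUBIC)[:598])
E
```

```text
b1 top [0.4891 0.1923 0.0134 0.1448] 81 scene [0.4927 0.1928 0.0145 0.144 ] 52
b2 top [ 0.4946 -0.0414  0.0136  0.145 ] 91 scene [ 0.4987 -0.0409  0.0134  0.1438] 42
bs top [ 0.624  -0.1533  0.0141  0.1945] 101
tin top [0.6616 0.1118 0.0356 0.122 ] 496 scene [0.6687 0.1078 0.0309 0.1222] 110
jar top [ 0.4584 -0.1671  0.034   0.0798] 450 scene [ 0.4625 -0.1651  0.0343  0.0794] 149
tub top [0.5173 0.4009 0.0397 0.12  ] 589 scene [0.5182 0.4014 0.0405 0.1202] 458
y1 top [0.3792 0.074  0.0137 0.1446] 93 scene [0.3835 0.0724 0.0142 0.1442] 43
y2 top [ 0.3913 -0.0392  0.0139  0.1449] 92 scene [ 0.3953 -0.0388  0.0144  0.1447] 38
y3 top [ 0.349  -0.1296  0.0134  0.1447] 82 scene [ 0.3528 -0.1274  0.0153  0.1446] 38
scene [ 175  205   76   84 1860] 0.04924598228968362 ((0.6579973101615906, -0.02305351197719574), (0.39514288306236267, 0.11097145825624466), 83.37861633300781)
scene [261 257  11  19 135] 0.05005363091079156 ((0.6340685486793518, 0.16388699412345886), (0.06575717031955719, 0.03376410901546478), 38.21537399291992)
scene spools 1462 ((0.6685495972633362, -0.02585984766483307), (0.4017723798751831, 0.05823905020952225), 83.13314056396484) [ 0.12503543  0.9921523   0.6733045  -0.01765442] [0.72031006 0.17434475 0.33238711] [ 0.62223212 -0.22499178  0.30702071]
top [ 194  122  141   58 3753] 0.04969955660007503 ((0.6526484489440918, -0.02275058627128601), (0.4007638990879059, 0.12129516899585724), 82.99290466308594)
top [313 136  20  21 169] 0.049984376606424165 ((0.6714147925376892, -0.18986451625823975), (0.07384294271469116, 0.035186078399419785), 51.3311882019043)
top spools 2633 ((0.667107880115509, -0.026690632104873657), (0.4001263380050659, 0.058665912598371506), 83.13797760009766) [ 0.12072934  0.99268544  0.66551644 -0.02816219] [0.71892323 0.17200619 0.33289745] [ 0.62013403 -0.22791273  0.30702038]
```

View pics/c1.png

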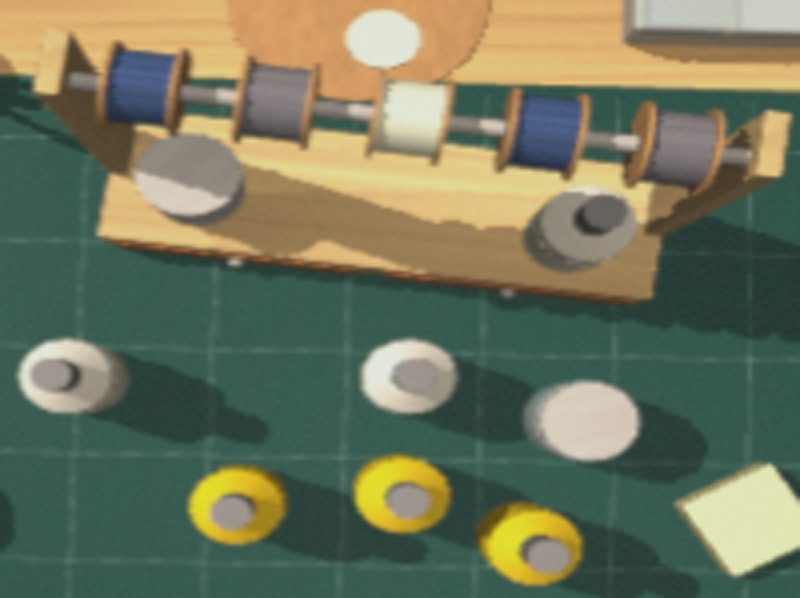

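Emit:
jog_arm:
  targets:
    - {"tz":-0.01,"wz":-0.0217,"grip":0.7}
    - {"tz":-0.01,"wz":-0.0217,"grip":0.7}
    - {"tz":-0.01,"wz":-0.0217,"grip":0.7}
    - {"tz":-0.01,"wz":-0.0217,"grip":0.7}
    - {"tz":-0.01,"wz":-0.0217,"grip":0.7}
    - {"tz":-0.01,"wz":-0.0217,"grip":0.7}
    - {"tz":-0.01,"wz":-0.0217,"grip":0.7}
    - {"tz":-0.01,"wz":-0.0217,"grip":0.7}
    - {"wz":-0.0217,"grip":0.7}
    - {"wz":-0.0217,"grip":0.7}

```text
validation failed for argument at $.ta...
```

Emit:
jog_arm:
  targets:
    - {"wz":-0.0217}
    - {"wz":-0.0217}
    - {"wz":-0.0217}
    - {"wz":-0.0217}
    - {"wz":-0.0217}
    - {"wz":-0.0217}
    - {"wz":-0.0217}
    - {"wz":-0.0217}
    - {"wz":-0.0217}
    - {"wz":-0.0217}

```text
validation failed for argument at $.ta...
```

```bash
cat > go.py <<'E'
from h import *
from scipy.spatial.transform import Rotation as R
import sys
ry=np.array([.122,.9925,0]); ry/=np.linalg.norm(ry); rx=np.array([ry[1],-ry[0],0])
t=np.radians(40); zt=np.sin(t)*rx-np.cos(t)*np.array([0,0,1.]); Rd=np.c_[np.cross(ry,zt),ry,zt]
def show(T,back=0):
    """total tool-frame turn, and shift (after the turn, and now) in scaled units, to put the grasp point at T"""
    s=robot.state(); Rc=R.from_rotvec(s["ee_rot"]).as_matrix()
    d=np.array(T)+(.019-back)*zt-s["position"]
    print("t",round(s["time_s"],2),"pos",s["position"].round(4),"grasp",(s["position"]-.019*Rc[:,2]).round(4),"w",round(s["width"],4),"gf",round(s["gripper_force"],1),"F",s["force"].round(1),"q",s["q"].round(2))
    print("turn",(R.from_matrix(Rc.T@Rd).as_rotvec()/(2*np.pi)).round(4),"shift now",(Rc.T@d/.6).round(4),"shift after",(Rd.T@d/.6).round(4),"world",d.round(4))
if __name__=="__main__": show([float(a) for a in sys.argv[1:4]],float(sys.argv[4]) if len(sys.argv)>4 else 0)
E
python3 go.py .4965 -.041 .13 .1; python3 -c "
from h import *
from scipy.spatial.transform import Rotation as R
s=robot.state();E=eyes.get_calibration('wrist')['extrinsics'];Rc=R.from_rotvec(s['ee_rot']).as_matrix()
print(Rc.T@(-E[:3,:3].T@E[:3,3]-s['position']), (E[:3,:3]@Rc).round(2))"
```

```text
t 0.1 pos [ 0.1576 -0.5264  0.2306] grasp [ 0.1576 -0.5264  0.2496] w 0.0852 gf 0.0 F [0.  0.4 0.3] q [-1.41  0.33 -0.19  1.05  0.    1.44]
turn [-0.1496 -0.0317 -0.4108] shift now [ 0.6936 -0.6478  0.0654] shift after [-0.2461  0.8718  0.2903] world [ 0.2872  0.4917 -0.0385]
[ 0.07686661 -0.00099592 -0.14360302] [[-0.    1.   -0.  ]
 [-0.96 -0.   -0.29]
 [-0.29 -0.    0.96]]
```

Emit:
jog_arm:
  targets:
    - {"tx":0,"ty":0,"tz":-0.01,"wx":0,"wy":0,"wz":-0.02,"grip":0.7}
    - {"tx":0,"ty":0,"tz":-0.01,"wx":0,"wy":0,"wz":-0.02,"grip":0.7}
    - {"tx":0,"ty":0,"tz":-0.01,"wx":0,"wy":0,"wz":-0.02,"grip":0.7}
    - {"tx":0,"ty":0,"tz":-0.01,"wx":0,"wy":0,"wz":-0.02,"grip":0.7}
    - {"tx":0,"ty":0,"tz":-0.01,"wx":0,"wy":0,"wz":-0.02,"grip":0.7}
    - {"tx":0,"ty":0,"tz":-0.01,"wx":0,"wy":0,"wz":-0.02,"grip":0.7}
    - {"tx":0,"ty":0,"tz":-0.01,"wx":0,"wy":0,"wz":-0.02,"grip":0.7}
    - {"tx":0,"ty":0,"tz":-0.01,"wx":0,"wy":0,"wz":-0.02,"grip":0.7}
    - {"tx":0,"ty":0,"tz":-0.01,"wx":0,"wy":0,"wz":-0.02,"grip":0.7}
    - {"tx":0,"ty":0,"tz":-0.01,"wx":0,"wy":0,"wz":-0.02,"grip":0.7}

```text
time_s: 1.1
position: [0.1576, -0.5266, 0.291]
ee_rot: [-2.241, -2.2, -0.001]
force: [0.6, -0.2, 0.8]
width: 0.0594
gripper_force: 0.0
```

Emit:
jog_arm:
  targets:
    - {"tx":0,"ty":0,"tz":0,"wx":0,"wy":0,"wz":-0.0193,"grip":0.7}
    - {"tx":0,"ty":0,"tz":0,"wx":0,"wy":0,"wz":-0.0193,"grip":0.7}
    - {"tx":0,"ty":0,"tz":0,"wx":0,"wy":0,"wz":-0.0193,"grip":0.7}
    - {"tx":0,"ty":0,"tz":0,"wx":0,"wy":0,"wz":-0.0193,"grip":0.7}
    - {"tx":0,"ty":0,"tz":0,"wx":0,"wy":0,"wz":-0.0193,"grip":0.7}
    - {"tx":0,"ty":0,"tz":0,"wx":0,"wy":0,"wz":-0.0193,"grip":0.7}
    - {"tx":0,"ty":0,"tz":0,"wx":0,"wy":0,"wz":-0.0193,"grip":0.7}
    - {"tx":0,"ty":0,"tz":0,"wx":0,"wy":0,"wz":-0.0193,"grip":0.7}
    - {"tx":0,"ty":0,"tz":0,"wx":0,"wy":0,"wz":-0.0193,"grip":0.7}
    - {"tx":0,"ty":0,"tz":0,"wx":0,"wy":0,"wz":-0.0193,"grip":0.7}

```text
time_s: 2.1
position: [0.1577, -0.5266, 0.2908]
ee_rot: [-0.588, -3.086, -0.002]
force: [-0.7, -0.1, 1.2]
width: 0.0599
gripper_force: 0.0
```

Emit:
jog_arm:
  targets:
    - {"tx":-0.03,"ty":0.06,"tz":0,"wx":0,"wy":0,"wz":0,"grip":0.7}
    - {"tx":-0.03,"ty":0.06,"tz":0,"wx":0,"wy":0,"wz":0,"grip":0.7}
    - {"tx":-0.03,"ty":0.06,"tz":0,"wx":0,"wy":0,"wz":0,"grip":0.7}
    - {"tx":-0.03,"ty":0.06,"tz":0,"wx":0,"wy":0,"wz":0,"grip":0.7}
    - {"tx":-0.02,"ty":0.06,"tz":0,"wx":0,"wy":0,"wz":0,"grip":0.7}
    - {"tx":0,"ty":0.06,"tz":0,"wx":0,"wy":0,"wz":0,"grip":0.7}
    - {"tx":0,"ty":0.06,"tz":0,"wx":0,"wy":0,"wz":0,"grip":0.7}
    - {"tx":0,"ty":0.06,"tz":0,"wx":0,"wy":0,"wz":0,"grip":0.7}
    - {"tx":0,"ty":0.06,"tz":0,"wx":0,"wy":0,"wz":0,"grip":0.7}
    - {"tx":0,"ty":0.06,"tz":0,"wx":0,"wy":0,"wz":0,"grip":0.7}

```text
time_s: 3.1
position: [0.3698, -0.2225, 0.291]
ee_rot: [-0.596, -3.084, -0.001]
force: [0.5, -0.3, -0.4]
width: 0.0596
gripper_force: 0.0
```

Emit:
jog_arm:
  targets:
    - {"tx":0,"ty":0.06,"tz":0,"wx":0,"wy":0,"wz":0,"grip":0.7}
    - {"tx":0,"ty":0.06,"tz":0,"wx":0,"wy":0,"wz":0,"grip":0.7}
    - {"tx":0,"ty":0.05,"tz":0,"wx":0,"wy":-0.0222,"wz":0,"grip":0.7}
    - {"tx":0,"ty":0.05,"tz":0,"wx":0,"wy":-0.0222,"wz":0,"grip":0.7}
    - {"tx":0,"ty":0.05,"tz":0,"wx":0,"wy":-0.0222,"wz":0,"grip":0.7}
    - {"tx":0,"ty":0.04,"tz":0,"wx":0,"wy":-0.0222,"wz":0,"grip":0.7}
    - {"tx":0,"ty":0.03,"tz":0,"wx":0,"wy":-0.0222,"wz":0,"grip":0.7}
    - {"tx":0,"ty":0,"tz":0,"wx":0,"wy":0,"wz":0,"grip":0.7}

```text
time_s: 3.9
position: [0.4393, -0.031, 0.2843]
ee_rot: [0.458, 2.415, -0.167]
force: [-1.1, -0.0, -1.3]
width: 0.0599
gripper_force: 0.0
```

```bash
AZ=-15 python3 go.py .4965 -.041 .13 .1
```

```text
t 3.9 pos [ 0.4393 -0.031   0.2843] grasp [ 0.4281 -0.0265  0.2989] w 0.0599 gf 0.0 F [-1.1 -0.  -1.3] q [-0.13 -0.37 -0.98  0.29 -0.16  0.19]
turn [ 0.0007 -0.0012  0.0012] shift now [0.0917 0.0204 0.1236] shift after [0.0928 0.0202 0.1228] world [ 0.0089  0.0095 -0.0922]
```

Emit:
jog_arm:
  targets:
    - {"tx":0.03,"ty":0.01,"tz":0.03,"wx":0,"wy":0,"wz":0,"grip":0.7}
    - {"tx":0.03,"ty":0.01,"tz":0.04,"wx":0,"wy":0,"wz":0,"grip":0.7}
    - {"tx":0.033,"ty":0,"tz":0.053,"wx":0,"wy":-0.0012,"wz":0.0012,"grip":0.7}
    - {"tx":0,"ty":0,"tz":0,"wx":0,"wy":0,"wz":0,"grip":0.7}

```text
time_s: 4.3
position: [0.4519, -0.0257, 0.1939]
ee_rot: [0.474, 2.408, -0.169]
force: [-1.3, 0.9, -1.5]
width: 0.0597
gripper_force: 0.0
```

```bash
AZ=-15 python3 go.py .4965 -.041 .13; cat > w.py <<'E'
from h import *
import sys
gx,gy,z=map(float,sys.argv[1:4])
c=eyes.get_calibration("wrist"); p,d=eyes.snapshot("wrist"); X=cloud(c,d); X[d==0]=9
cv2.imwrite("pics/"+sys.argv[4]+".png",p[:,:,::-1])
m=(np.hypot(X[...,0]-gx,X[...,1]-gy)<.04)&(abs(X[...,2]-z)<.004); q=X[m]
print(len(q),cv2.minEnclosingCircle(q[:,:2].astype(np.float32)) if len(q) else "",np.percentile(q[:,2],95) if len(q) else "")
E
python3 w.py .4965 -.041 .145 w1
```

```text
t 4.3 pos [ 0.4519 -0.0257  0.1939] grasp [ 0.4406 -0.0211  0.2085] w 0.0597 gf 0.0 F [-1.3  0.9 -1.5] q [-0.1  -0.18 -1.15 -0.08 -0.18  0.23]
turn [-0.0002 -0.0006 -0.0007] shift now [0.0078 0.0043 0.1637] shift after [0.0083 0.0042 0.1637] world [ 0.0559 -0.0199 -0.0785]
659 ((0.49666258692741394, -0.040580227971076965), 0.014476906508207321) 0.1464798119392191
```

View pics/w1.png

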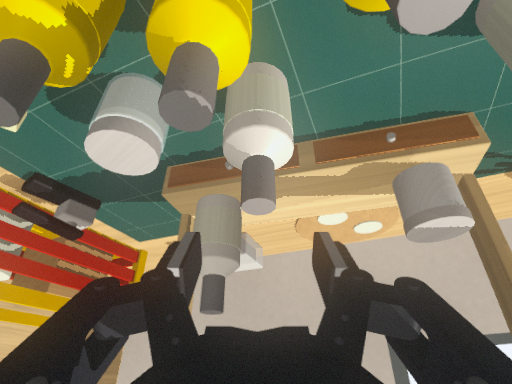

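The wrist view shows the target cap at (258,185), centred between the fingers at (190,260) and (325,260). It measures (0.4967, -0.0406), which agrees with my estimate. I'll advance.

Emit:
jog_arm:
  targets:
    - {"tx":0.008,"ty":0.004,"tz":0.03,"wx":0,"wy":0,"wz":0,"grip":0.7}
    - {"tx":0,"ty":0,"tz":0.04,"wx":0,"wy":0,"wz":0,"grip":0.7}
    - {"tx":0,"ty":0,"tz":0.04,"wx":0,"wy":0,"wz":0,"grip":0.7}
    - {"tx":0,"ty":0,"tz":0.03,"wx":0,"wy":0,"wz":0,"grip":0.7}
    - {"tx":0,"ty":0,"tz":0.024,"wx":0,"wy":0,"wz":0,"grip":0.7}
    - {"tx":0,"ty":0,"tz":0,"wx":0,"wy":0,"wz":0,"grip":0.7}

```text
time_s: 4.95
position: [0.5137, -0.0468, 0.1218]
ee_rot: [0.474, 2.397, -0.168]
force: [-0.4, -0.3, -0.1]
width: 0.0596
gripper_force: 0.0
```

```bash
AZ=-15 python3 go.py .4966 -.0407 .13
```

```text
t 4.95 pos [ 0.5137 -0.0468  0.1218] grasp [ 0.5023 -0.0422  0.1363] w 0.0596 gf 0.0 F [-0.4 -0.3 -0.1] q [-0.14  0.15 -1.16 -0.43 -0.16  0.19]
turn [ 0.0001  0.0012 -0.0011] shift now [ 0.0144 -0.0014  0.0017] shift after [ 0.0144 -0.0013  0.0018] world [-0.0058  0.0015 -0.0064]
```

Emit:
jog_arm:
  targets:
    - {"tx":0.014,"ty":-0.001,"tz":0.002,"wx":0,"wy":0.0012,"wz":-0.0011,"grip":0.7}
    - {"tx":0,"ty":0,"tz":0,"wx":0,"wy":0,"wz":0,"grip":0.7}

```text
time_s: 5.15
position: [0.505, -0.0438, 0.1147]
ee_rot: [0.466, 2.408, -0.169]
force: [-0.2, 1.1, -0.2]
width: 0.06
gripper_force: 0.0
```

```bash
AZ=-15 python3 go.py .4966 -.0407 .13
```

```text
t 5.15 pos [ 0.505  -0.0438  0.1147] grasp [ 0.4937 -0.0393  0.1293] w 0.06 gf 0.0 F [-0.2  1.1 -0.2] q [-0.14  0.16 -1.18 -0.45 -0.15  0.19]
turn [ 0.0002 -0.0003  0.0003] shift now [-0.0049 -0.0004  0.0025] shift after [-0.0049 -0.0004  0.0025] world [ 0.0029 -0.0014  0.0007]
```

Emit:
jog_arm:
  targets:
    - {"tx":-0.004,"ty":0,"tz":0.0025,"wx":0,"wy":0,"wz":0,"grip":0.6}
    - {"tx":0,"ty":0,"tz":0,"wx":0,"wy":0,"wz":0,"grip":0.4}
    - {"tx":0,"ty":0,"tz":0,"wx":0,"wy":0,"wz":0,"grip":0.2}
    - {"tx":0,"ty":0,"tz":0,"wx":0,"wy":0,"wz":0,"grip":0.1}
    - {"tx":0,"ty":0,"tz":0,"wx":0,"wy":0,"wz":0,"grip":0}
    - {"tx":0,"ty":0,"tz":0,"wx":0,"wy":0,"wz":0,"grip":0}
    - {"tx":0,"ty":0,"tz":0,"wx":0,"wy":0,"wz":0,"grip":0}

```text
time_s: 5.85
position: [0.5089, -0.0456, 0.1158]
ee_rot: [0.466, 2.405, -0.171]
force: [-2.0, -1.6, 6.6]
width: 0.0268
gripper_force: 58.9
```

```bash
AZ=-15 python3 go.py .4966 -.0407 .195
```

```text
t 5.85 pos [ 0.5089 -0.0456  0.1158] grasp [ 0.4976 -0.041   0.1303] w 0.0268 gf 58.9 F [-2.  -1.6  6.6] q [-0.14  0.16 -1.17 -0.45 -0.15  0.19]
turn [0.0001 0.0002 0.0002] shift now [-0.0681 -0.0002 -0.0836] shift after [-0.068  -0.0002 -0.0837] world [-0.001   0.0003  0.0647]
```

Emit:
jog_arm:
  targets:
    - {"tx":-0.007,"ty":0,"tz":-0.0085,"wx":0,"wy":0,"wz":0,"grip":0}
    - {"tx":-0.014,"ty":0,"tz":-0.017,"wx":0,"wy":0,"wz":0,"grip":0}
    - {"tx":-0.02,"ty":0,"tz":-0.025,"wx":0,"wy":0,"wz":0,"grip":0}
    - {"tx":-0.02,"ty":0,"tz":-0.025,"wx":-0.0067,"wy":0,"wz":-0.008,"grip":0}
    - {"tx":-0.007,"ty":0,"tz":-0.0085,"wx":-0.0067,"wy":0,"wz":-0.008,"grip":0}
    - {"tx":0,"ty":0,"tz":0,"wx":-0.0067,"wy":0,"wz":-0.008,"grip":0}
    - {"tx":0,"ty":0,"tz":0,"wx":-0.0067,"wy":0,"wz":-0.008,"grip":0}
    - {"tx":0,"ty":0,"tz":0,"wx":0,"wy":0,"wz":0,"grip":0}

```text
time_s: 6.65
position: [0.506, -0.0449, 0.179]
ee_rot: [0.149, 2.443, -0.052]
force: [-0.4, -0.4, -2.0]
width: 0.0264
gripper_force: 59.5
```

```bash
python3 go.py .637 -.0796 .195; python3 w.py .626 -.153 .195 w2;python3 - <<'E'
from h import *
# held bottle and shelf bottle from top cam
c=eyes.get_calibration("top"); p,d=eyes.snapshot("top"); X=cloud(c,d); np.save("X2.npy",X)
cv2.imwrite("pics/t2.png",cv2.resize(p[85:235,170:370,::-1],None,fx=4,fy=4))
E
```

```text
t 6.65 pos [ 0.506  -0.0449  0.179 ] grasp [ 0.4939 -0.0435  0.1936] w 0.0264 gf 59.5 F [-0.4 -0.4 -2. ] q [-0.31 -0.05 -1.11 -0.17  0.12 -0.14]
turn [ 0.0002 -0.0005 -0.    ] shift now [-0.189  -0.0309  0.1544] shift after [-0.1886 -0.0307  0.155 ] world [ 0.1431 -0.0361  0.0015]
0
```

View pics/w2.png

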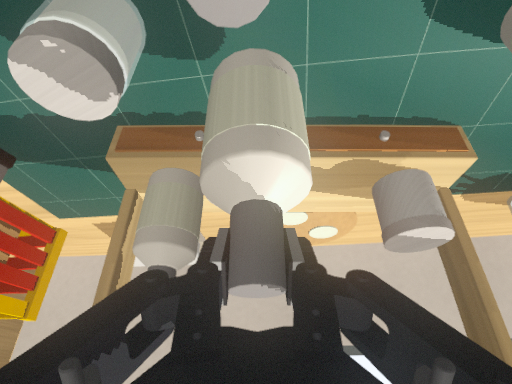

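The wrist view shows the bottle gripped by its cap at (258,245) and hanging straight. The shelf bottle is at left (172,215) and the tin at right (412,210). I'll shift sideways first, then go in along the rack's x.

Emit:
jog_arm:
  targets:
    - {"tx":0,"ty":-0.015,"tz":0,"wx":0,"wy":0,"wz":0,"grip":0}
    - {"tx":0,"ty":-0.016,"tz":0,"wx":0,"wy":0,"wz":0,"grip":0}
    - {"tx":-0.03,"ty":0,"tz":0.025,"wx":0,"wy":0,"wz":0,"grip":0}
    - {"tx":-0.03,"ty":0,"tz":0.025,"wx":0,"wy":0,"wz":0,"grip":0}
    - {"tx":0,"ty":0,"tz":0,"wx":0,"wy":0,"wz":0,"grip":0}

```text
time_s: 7.25
position: [0.555, -0.0696, 0.1813]
ee_rot: [0.146, 2.437, -0.054]
force: [0.2, 0.0, -3.0]
width: 0.0265
gripper_force: 59.7
```

```bash
python3 go.py .637 -.0796 .195; python3 - <<'E'
from h import *
# shelf bottle body/tin seen by wrist: bodies' depth at z .07-.13
c=eyes.get_calibration("wrist"); p,d=eyes.snapshot("wrist"); X=cloud(c,d); X[d==0]=9
from scipy.optimize import least_squares
def fit(g,zl,zh,r):
    m=(np.hypot(X[...,0]-g[0],X[...,1]-g[1])<r+.012)&(X[...,2]>zl)&(X[...,2]<zh); q=X[m]
    f=least_squares(lambda v:np.hypot(q[:,0]-v[0],q[:,1]-v[1])-r,g,loss="soft_l1",f_scale=.002); print(len(q),f.x.round(4),np.abs(f.fun).mean().round(4)); return f.x
fit((.626,-.153),.06,.13,.032); fit((.664,.11),.06,.11,.0355)
s=robot.state()["position"]; g=(s[0]-.013,s[1]); 
for a,b in((.08,.10),(.10,.12),(.12,.145)): fit(g,a,b,.032)
E
```

```text
t 7.25 pos [ 0.555  -0.0696  0.1813] grasp [ 0.5428 -0.0682  0.1958] w 0.0265 gf 59.7 F [ 0.2  0.  -3. ] q [-0.33  0.05 -1.01 -0.17  0.14 -0.16]
turn [0.0002 0.0005 0.0004] shift now [-0.1199 -0.0002  0.1031] shift after [-0.1202  0.0002  0.1027] world [ 0.0942 -0.0115 -0.0008]
3890 [ 0.6259 -0.1529] 0.0005
3446 [0.6658 0.1129] 0.0006
1650 [ 0.5433 -0.0682] 0.0003
2126 [ 0.5431 -0.0679] 0.0003
3560 [ 0.5434 -0.0677] 0.0004
```

Emit:
jog_arm:
  targets:
    - {"tx":-0.03,"ty":0,"tz":0.025,"wx":0,"wy":0,"wz":0,"grip":0}
    - {"tx":-0.03,"ty":0,"tz":0.025,"wx":0,"wy":0,"wz":0,"grip":0}
    - {"tx":-0.03,"ty":0,"tz":0.026,"wx":0,"wy":0,"wz":0,"grip":0}
    - {"tx":-0.02,"ty":0,"tz":0.017,"wx":0,"wy":0,"wz":0,"grip":0}
    - {"tx":-0.009,"ty":0,"tz":0.009,"wx":0,"wy":0,"wz":0,"grip":0}
    - {"tx":0,"ty":0,"tz":0,"wx":0,"wy":0,"wz":0,"grip":0}

```text
time_s: 7.9
position: [0.6447, -0.0797, 0.1781]
ee_rot: [0.146, 2.442, -0.052]
force: [-0.7, -0.6, -3.1]
width: 0.0267
gripper_force: 59.9
```

```bash
python3 go.py .636 -.0796 .1803
```

```text
t 7.9 pos [ 0.6447 -0.0797  0.1781] grasp [ 0.6326 -0.0782  0.1927] w 0.0267 gf 59.9 F [-0.7 -0.6 -3.1] q [-0.29  0.21 -0.81 -0.14  0.11 -0.13]
turn [ 0.0003 -0.0003  0.0003] shift now [ 0.0086 -0.0017  0.0196] shift after [ 0.0086 -0.0016  0.0196] world [ 0.0035 -0.0014 -0.0123]
```

Emit:
jog_arm:
  targets:
    - {"tx":0.002,"ty":-0.0016,"tz":0.008,"wx":0,"wy":0,"wz":0,"grip":0}
    - {"tx":0.003,"ty":0,"tz":0.006,"wx":0,"wy":0,"wz":0,"grip":0}
    - {"tx":0.002,"ty":0,"tz":0.004,"wx":0,"wy":0,"wz":0,"grip":0}
    - {"tx":0,"ty":0,"tz":0,"wx":0,"wy":0,"wz":0,"grip":0}
    - {"tx":0,"ty":0,"tz":0,"wx":0,"wy":0,"wz":0,"grip":0}

```text
time_s: 8.4
position: [0.6483, -0.0812, 0.1676]
ee_rot: [0.146, 2.441, -0.053]
force: [0.1, -0.1, -3.1]
width: 0.0265
gripper_force: 59.9
```

```bash
python3 go.py .636 -.0796 .1803
```

```text
t 8.4 pos [ 0.6483 -0.0812  0.1676] grasp [ 0.6362 -0.0797  0.1822] w 0.0265 gf 59.9 F [ 0.1 -0.1 -3.1] q [-0.29  0.23 -0.82 -0.17  0.11 -0.13]
turn [ 0.0003 -0.0001  0.0003] shift now [0.0022 0.0001 0.0023] shift after [0.0022 0.0001 0.0023] world [-0.0001  0.0001 -0.0019]
```

Emit:
jog_arm:
  targets:
    - {"tx":0.001,"ty":0,"tz":0.0013,"wx":0,"wy":0,"wz":0,"grip":0}
    - {"tx":0.001,"ty":0,"tz":0.0013,"wx":0,"wy":0,"wz":0,"grip":0}
    - {"tx":0,"ty":0,"tz":0,"wx":0,"wy":0,"wz":0,"grip":0}
    - {"tx":0,"ty":0,"tz":0,"wx":0,"wy":0,"wz":0,"grip":0}

```text
time_s: 8.8
position: [0.6486, -0.0812, 0.1658]
ee_rot: [0.146, 2.44, -0.053]
force: [-0.8, 0.2, -2.9]
width: 0.0265
gripper_force: 59.9
```

Emit:
jog_arm:
  targets:
    - {"tx":0.0011,"ty":0,"tz":0.0013,"wx":0,"wy":0,"wz":0,"grip":0}
    - {"tx":0,"ty":0,"tz":0,"wx":0,"wy":0,"wz":0,"grip":0}
    - {"tx":0,"ty":0,"tz":0,"wx":0,"wy":0,"wz":0,"grip":0}

```text
time_s: 9.1
position: [0.6493, -0.0814, 0.1658]
ee_rot: [0.146, 2.438, -0.053]
force: [-2.3, 0.1, 3.4]
width: 0.0265
gripper_force: 60.3
```

Contact with the shelf: the vertical force went from -3 to +3.4 N. I'll release and back off along the tool axis.

Emit:
jog_arm:
  targets:
    - {"tx":0,"ty":0,"tz":0,"wx":0,"wy":0,"wz":0,"grip":0.38}
    - {"tx":0,"ty":0,"tz":0,"wx":0,"wy":0,"wz":0,"grip":0.45}
    - {"tx":0,"ty":0,"tz":0,"wx":0,"wy":0,"wz":0,"grip":0.5}
    - {"tx":0,"ty":0,"tz":0,"wx":0,"wy":0,"wz":0,"grip":0.5}

```text
time_s: 9.5
position: [0.6487, -0.0812, 0.1648]
ee_rot: [0.146, 2.44, -0.053]
force: [-0.3, 0.6, 0.0]
width: 0.0427
gripper_force: 0.0
```

Emit:
jog_arm:
  targets:
    - {"tx":0,"ty":0,"tz":-0.02,"wx":0,"wy":0,"wz":0,"grip":0.5}
    - {"tx":0,"ty":0,"tz":-0.04,"wx":0,"wy":0,"wz":0,"grip":0.5}
    - {"tx":0,"ty":0,"tz":-0.05,"wx":0,"wy":0,"wz":0,"grip":0.5}
    - {"tx":0,"ty":0,"tz":-0.05,"wx":0,"wy":0,"wz":0,"grip":0.5}
    - {"tx":0,"ty":0,"tz":-0.05,"wx":0,"wy":0,"wz":0,"grip":0.7}
    - {"tx":0,"ty":0,"tz":0,"wx":0,"wy":0,"wz":0,"grip":0.7}

```text
time_s: 10.1
position: [0.5679, -0.0716, 0.2655]
ee_rot: [0.146, 2.435, -0.054]
force: [0.2, -1.0, 0.8]
width: 0.0603
gripper_force: 0.0
```

```bash
cat > row.py <<'E'
from go import *
from scipy.optimize import least_squares
import sys
c=eyes.get_calibration("wrist"); p,d=eyes.snapshot("wrist"); X=cloud(c,d); X[d==0]=9
cv2.imwrite("pics/"+sys.argv[1]+".png",p[:,:,::-1])
def fit(n,g,zl,zh,r=.032):
    m=(np.hypot(X[...,0]-g[0],X[...,1]-g[1])<r+.012)&(X[...,2]>zl)&(X[...,2]<zh); q=X[m]
    if len(q)<30: print(n,"none"); return
    f=least_squares(lambda v:np.hypot(q[:,0]-v[0],q[:,1]-v[1])-r,g,loss="soft_l1",f_scale=.002)
    e=f.x-[.6427+.002,-.0216]; print(n,len(q),f.x.round(4),"rack",(e@rx[:2]).round(4),(e@ry[:2]).round(4))
for h in((.06,.09),(.10,.13)):
    fit("bs",(.626,-.153),*h); fit("T1",(.636,-.08),*h); fit("T2",(.645,-.006),*h)
fit("tin",(.664,.11),.06,.11,.0355); fit("b1",(.491,.1925),.02,.08); fit("held",(robot.state()["position"][:2]-.013*rx[:2]),.10,.14)
E
python3 go.py .491 .1925 .13 .1; python3 row.py w3
```

```text
t 10.1 pos [ 0.5679 -0.0716  0.2655] grasp [ 0.5557 -0.0701  0.2799] w 0.0603 gf 0.0 F [ 0.2 -1.   0.8] q [-0.32 -0.08 -0.85  0.11  0.13 -0.16]
turn [0.0002 0.0008 0.0004] shift now [ 0.2823  0.422  -0.0793] shift after [ 0.2837  0.4212 -0.0783] world [-0.1286  0.2704 -0.0734]
bs 1046 [ 0.6259 -0.1531] rack -0.0027 -0.1328
T1 1017 [ 0.6369 -0.0808] rack -0.0006 -0.0597
T2 none
bs 1413 [ 0.626  -0.1528] rack -0.0025 -0.1325
T1 1434 [ 0.6366 -0.0808] rack -0.0008 -0.0597
T2 none
tin 2241 [0.6658 0.1129] rack 0.0045 0.1361
b1 none
held none
```

Bottle 1 stands upright with a gap of about 9 mm. Next is bottle_1.

Emit:
jog_arm:
  targets:
    - {"tx":0.03,"ty":0.03,"tz":-0.02,"wx":0,"wy":0,"wz":0,"grip":0.7}
    - {"tx":0.03,"ty":0.04,"tz":-0.02,"wx":0,"wy":0,"wz":0,"grip":0.7}
    - {"tx":0.03,"ty":0.05,"tz":-0.02,"wx":0,"wy":0,"wz":0,"grip":0.7}
    - {"tx":0.03,"ty":0.06,"tz":-0.02,"wx":0,"wy":0,"wz":0,"grip":0.7}
    - {"tx":0.03,"ty":0.06,"tz":0,"wx":0,"wy":0,"wz":0,"grip":0.7}
    - {"tx":0.03,"ty":0.06,"tz":0,"wx":0,"wy":0,"wz":0,"grip":0.7}
    - {"tx":0.03,"ty":0.05,"tz":0,"wx":0,"wy":0,"wz":0,"grip":0.7}
    - {"tx":0.03,"ty":0.04,"tz":0,"wx":0,"wy":0,"wz":0,"grip":0.7}
    - {"tx":0.04,"ty":0.03,"tz":0,"wx":0,"wy":0,"wz":0,"grip":0.7}
    - {"tx":0,"ty":0,"tz":0,"wx":0,"wy":0,"wz":0,"grip":0.7}

```text
time_s: 11.15
position: [0.4368, 0.1993, 0.1867]
ee_rot: [0.139, 2.447, -0.054]
force: [-0.2, -0.4, 0.7]
width: 0.0598
gripper_force: 0.0
```

```bash
python3 go.py .491 .1925 .13; python3 row.py w4;  python3 w.py .491 .1925 .145 w5
```

```text
t 11.15 pos [0.4368 0.1993 0.1867] grasp [0.4248 0.2007 0.2013] w 0.0598 gf 0.0 F [-0.2 -0.4  0.7] q [ 0.51 -0.03 -1.04 -0.02 -0.39  0.51]
turn [ 0.0004 -0.001   0.0013] shift now [-0.01   -0.0007  0.1624] shift after [-0.009  -0.0002  0.1625] world [ 0.0663 -0.0083 -0.0712]
bs 947 [ 0.6254 -0.1531] rack -0.0031 -0.1328
T1 1079 [ 0.6359 -0.0813] rack -0.0015 -0.0603
T2 80 [ 0.6435 -0.0173] rack -0.0017 0.0041
bs 1040 [ 0.6255 -0.153 ] rack -0.0031 -0.1327
T1 1320 [ 0.6361 -0.0812] rack -0.0013 -0.0602
T2 125 [ 0.636  -0.0799] rack -0.0015 -0.0589
tin 1385 [0.6655 0.1107] rack 0.0045 0.1338
b1 2935 [0.4912 0.1939] rack -0.1786 0.1952
held none
628 ((0.4910833537578583, 0.1941995918750763), 0.014458627440035343) 0.14631982815490144
```

Emit:
jog_arm:
  targets:
    - {"tx":-0.009,"ty":0.0015,"tz":0.03,"wx":0,"wy":-0.001,"wz":0.0013,"grip":0.7}
    - {"tx":0,"ty":0,"tz":0.04,"wx":0,"wy":0,"wz":0,"grip":0.7}
    - {"tx":0,"ty":0,"tz":0.04,"wx":0,"wy":0,"wz":0,"grip":0.7}
    - {"tx":0,"ty":0,"tz":0.03,"wx":0,"wy":0,"wz":0,"grip":0.7}
    - {"tx":0,"ty":0,"tz":0.015,"wx":0,"wy":0,"wz":0,"grip":0.7}
    - {"tx":0,"ty":0,"tz":0,"wx":0,"wy":0,"wz":0,"grip":0.7}
    - {"tx":0,"ty":0,"tz":0,"wx":0,"wy":0,"wz":0,"grip":0.7}

```text
time_s: 11.95
position: [0.5039, 0.1904, 0.1231]
ee_rot: [0.157, 2.433, -0.05]
force: [-0.7, -0.2, 0.2]
width: 0.0596
gripper_force: 0.0
```

```bash
python3 go.py .491 .194 .13
```

```text
t 11.95 pos [0.5039 0.1904 0.1231] grasp [0.4917 0.1919 0.1376] w 0.0596 gf 0.0 F [-0.7 -0.2  0.2] q [ 0.41  0.21 -1.04 -0.31 -0.33  0.43]
turn [ 0.0002  0.0009 -0.0011] shift now [0.0097 0.0032 0.0086] shift after [0.0096 0.0033 0.0087] world [-0.0008  0.0021 -0.0077]
```

Emit:
jog_arm:
  targets:
    - {"tx":0.008,"ty":0.0033,"tz":0.0087,"wx":0,"wy":0,"wz":0,"grip":0.7}
    - {"tx":0,"ty":0,"tz":0,"wx":0,"wy":0,"wz":0,"grip":0.7}
    - {"tx":0,"ty":0,"tz":0,"wx":0,"wy":0,"wz":0,"grip":0.7}

```text
time_s: 12.25
position: [0.5034, 0.1932, 0.1159]
ee_rot: [0.155, 2.433, -0.049]
force: [0.1, -0.0, 0.1]
width: 0.06
gripper_force: 0.0
```

```bash
python3 go.py .491 .194 .13
```

```text
t 12.25 pos [0.5034 0.1932 0.1159] grasp [0.4912 0.1947 0.1304] w 0.06 gf 0.0 F [ 0.1 -0.   0.1] q [ 0.42  0.23 -1.05 -0.34 -0.34  0.43]
turn [ 0.0004  0.0009 -0.0009] shift now [ 0.0007 -0.0013  0.0003] shift after [ 0.0007 -0.0013  0.0003] world [-0.0003 -0.0007 -0.0004]
```

Aligned, so close and lift.

Emit:
jog_arm:
  targets:
    - {"tx":0,"ty":-0.001,"tz":0,"wx":0,"wy":0,"wz":0,"grip":0.4}
    - {"tx":0,"ty":0,"tz":0,"wx":0,"wy":0,"wz":0,"grip":0.2}
    - {"tx":0,"ty":0,"tz":0,"wx":0,"wy":0,"wz":0,"grip":0.1}
    - {"tx":0,"ty":0,"tz":0,"wx":0,"wy":0,"wz":0,"grip":0}
    - {"tx":0,"ty":0,"tz":0,"wx":0,"wy":0,"wz":0,"grip":0}
    - {"tx":0,"ty":0,"tz":0,"wx":0,"wy":0,"wz":0,"grip":0}

```text
time_s: 12.85
position: [0.504, 0.1921, 0.1162]
ee_rot: [0.157, 2.432, -0.05]
force: [-2.3, -1.2, 4.9]
width: 0.0265
gripper_force: 58.8
```

Emit:
jog_arm:
  targets:
    - {"tx":-0.007,"ty":0,"tz":-0.0085,"wx":0,"wy":0,"wz":0,"grip":0}
    - {"tx":-0.014,"ty":0,"tz":-0.017,"wx":0,"wy":0,"wz":0,"grip":0}
    - {"tx":-0.02,"ty":0,"tz":-0.025,"wx":0,"wy":0,"wz":0,"grip":0}
    - {"tx":-0.02,"ty":0,"tz":-0.025,"wx":0,"wy":0,"wz":0,"grip":0}
    - {"tx":-0.007,"ty":0,"tz":-0.0085,"wx":0,"wy":0,"wz":0,"grip":0}
    - {"tx":0,"ty":0,"tz":0,"wx":0,"wy":0,"wz":0,"grip":0}
    - {"tx":0,"ty":0,"tz":0,"wx":0,"wy":0,"wz":0,"grip":0}

```text
time_s: 13.55
position: [0.5014, 0.1921, 0.1797]
ee_rot: [0.155, 2.435, -0.05]
force: [0.5, -0.3, -2.7]
width: 0.0271
gripper_force: 59.2
```

```bash
python3 go.py .6465 -.0075 .195; python3 row.py w6
```

```text
t 13.55 pos [0.5014 0.1921 0.1797] grasp [0.4893 0.1936 0.1942] w 0.0271 gf 59.2 F [ 0.5 -0.3 -2.7] q [ 0.41  0.07 -0.97 -0.1  -0.34  0.43]
turn [ 0.0003  0.0007 -0.0009] shift now [-0.2323 -0.2997  0.1928] shift after [-0.2313 -0.3007  0.1924] world [ 0.1572 -0.2011  0.0008]
bs 587 [ 0.6259 -0.1527] rack -0.0027 -0.1325
T1 1431 [ 0.6362 -0.081 ] rack -0.0012 -0.06
T2 126 [ 0.6444 -0.0173] rack -0.0008 0.0042
bs 274 [ 0.6242 -0.1529] rack -0.0044 -0.1328
T1 1773 [ 0.6362 -0.0808] rack -0.0012 -0.0598
T2 195 [ 0.6433 -0.0169] rack -0.002 0.0044
tin 1498 [0.6656 0.1114] rack 0.0045 0.1346
b1 1042 [0.4897 0.1944] rack -0.1802 0.1955
held 5068 [0.4893 0.1946] rack -0.1806 0.1956
```

Emit:
jog_arm:
  targets:
    - {"tx":0,"ty":-0.02,"tz":0,"wx":0,"wy":0.0007,"wz":-0.0009,"grip":0}
    - {"tx":0,"ty":-0.04,"tz":0,"wx":0,"wy":0,"wz":0,"grip":0}
    - {"tx":0,"ty":-0.05,"tz":0,"wx":0,"wy":0,"wz":0,"grip":0}
    - {"tx":0,"ty":-0.05,"tz":0,"wx":0,"wy":0,"wz":0,"grip":0}
    - {"tx":0,"ty":-0.05,"tz":0,"wx":0,"wy":0,"wz":0,"grip":0}
    - {"tx":0,"ty":-0.05,"tz":0,"wx":0,"wy":0,"wz":0,"grip":0}
    - {"tx":-0.015,"ty":-0.03,"tz":0.0125,"wx":0,"wy":0,"wz":0,"grip":0}
    - {"tx":-0.03,"ty":-0.014,"tz":0.025,"wx":0,"wy":0,"wz":0,"grip":0}
    - {"tx":-0.015,"ty":0,"tz":0.0125,"wx":0,"wy":0,"wz":0,"grip":0}
    - {"tx":0,"ty":0,"tz":0,"wx":0,"wy":0,"wz":0,"grip":0}

```text
time_s: 14.6
position: [0.5276, 0.0047, 0.1804]
ee_rot: [0.151, 2.438, -0.052]
force: [0.3, -0.6, -1.6]
width: 0.0271
gripper_force: 59.5
```

```bash
python3 go.py .646 -.0095 .195; python3 row.py w7
```

```text
t 14.6 pos [0.5276 0.0047 0.1804] grasp [0.5154 0.0062 0.195 ] w 0.0271 gf 59.5 F [ 0.3 -0.6 -1.6] q [-0.14 -0.01 -1.07 -0.19  0.01 -0.01]
turn [ 0.0002  0.0003 -0.0002] shift now [-0.1677  0.0007  0.1411] shift after [-0.1679  0.0006  0.1408] world [ 0.1305 -0.0157  0.    ]
bs 1510 [ 0.6258 -0.1528] rack -0.0028 -0.1325
T1 1041 [ 0.6363 -0.0844] rack -0.0007 -0.0634
T2 none
bs 1957 [ 0.6259 -0.1529] rack -0.0027 -0.1327
T1 2026 [ 0.6366 -0.0812] rack -0.0008 -0.0601
T2 65 [ 0.6396 -0.0165] rack -0.0057 0.0044
tin 2632 [0.6659 0.1126] rack 0.0047 0.1358
b1 none
held 5040 [0.5152 0.007 ] rack -0.132 0.0126
```

View pics/w7.png

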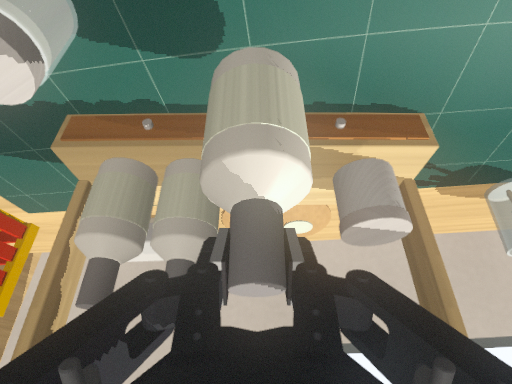

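The second bottle hangs straight at (258,150). The two shelf bottles stand at left (118,215 and 186,215) and the tin at right (370,205). There is clear room between, so I'm going in.

Emit:
jog_arm:
  targets:
    - {"tx":-0.025,"ty":0,"tz":0.021,"wx":0,"wy":0,"wz":0,"grip":0}
    - {"tx":-0.03,"ty":0,"tz":0.025,"wx":0,"wy":0,"wz":0,"grip":0}
    - {"tx":-0.03,"ty":0,"tz":0.025,"wx":0,"wy":0,"wz":0,"grip":0}
    - {"tx":-0.03,"ty":0,"tz":0.025,"wx":0,"wy":0,"wz":0,"grip":0}
    - {"tx":-0.03,"ty":0,"tz":0.025,"wx":0,"wy":0,"wz":0,"grip":0}
    - {"tx":-0.015,"ty":0,"tz":0.013,"wx":0,"wy":0,"wz":0,"grip":0}
    - {"tx":-0.007,"ty":0,"tz":0.006,"wx":0,"wy":0,"wz":0,"grip":0}
    - {"tx":0,"ty":0,"tz":0,"wx":0,"wy":0,"wz":0,"grip":0}
    - {"tx":0,"ty":0,"tz":0,"wx":0,"wy":0,"wz":0,"grip":0}

```text
time_s: 15.55
position: [0.6548, -0.0099, 0.1798]
ee_rot: [0.149, 2.44, -0.051]
force: [0.8, -0.7, -1.4]
width: 0.0268
gripper_force: 59.6
```

```bash
python3 go.py .646 -.0095 .1815; python3 row.py w8 | grep -E "T1|held"
```

```text
t 15.55 pos [ 0.6548 -0.0099  0.1798] grasp [ 0.6427 -0.0084  0.1944] w 0.0268 gf 59.6 F [ 0.8 -0.7 -1.4] q [-0.13  0.22 -0.8  -0.14  0.01 -0.01]
turn [ 0.0004 -0.0001 -0.0001] shift now [ 0.0093 -0.0012  0.0201] shift after [ 0.0094 -0.0012  0.0201] world [ 0.0034 -0.0011 -0.0129]
T1 2833 [ 0.6362 -0.0812] rack -0.0011 -0.0602
T1 4515 [ 0.6363 -0.0813] rack -0.0011 -0.0602
held 5799 [ 0.6421 -0.0088] rack -0.0042 0.0124
```

Emit:
jog_arm:
  targets:
    - {"tx":0.003,"ty":0,"tz":0.008,"wx":0,"wy":0,"wz":0,"grip":0}
    - {"tx":0.003,"ty":0,"tz":0.007,"wx":0,"wy":0,"wz":0,"grip":0}
    - {"tx":0.003,"ty":0,"tz":0.005,"wx":0,"wy":0,"wz":0,"grip":0}
    - {"tx":0,"ty":0,"tz":0,"wx":0,"wy":0,"wz":0,"grip":0}
    - {"tx":0,"ty":0,"tz":0,"wx":0,"wy":0,"wz":0,"grip":0}

```text
time_s: 16.1
position: [0.6597, -0.0108, 0.1676]
ee_rot: [0.149, 2.439, -0.052]
force: [0.2, -0.1, -2.7]
width: 0.0263
gripper_force: 59.6
```

```bash
python3 go.py .646 -.0095 .1803
```

```text
t 16.1 pos [ 0.6597 -0.0108  0.1676] grasp [ 0.6475 -0.0094  0.1822] w 0.0263 gf 59.6 F [ 0.2 -0.1 -2.7] q [-0.13  0.25 -0.8  -0.18  0.01 -0.01]
turn [ 0.0003  0.0001 -0.0001] shift now [ 0.0039 -0.0006  0.0008] shift after [ 0.0039 -0.0006  0.0008] world [-0.0015 -0.0002 -0.0019]
```

Emit:
jog_arm:
  targets:
    - {"tx":0.0025,"ty":0,"tz":0.0005,"wx":0,"wy":0,"wz":0,"grip":0}
    - {"tx":0.001,"ty":0,"tz":0.0007,"wx":0,"wy":0,"wz":0,"grip":0}
    - {"tx":0,"ty":0,"tz":0,"wx":0,"wy":0,"wz":0,"grip":0}
    - {"tx":0,"ty":0,"tz":0,"wx":0,"wy":0,"wz":0,"grip":0}

```text
time_s: 16.5
position: [0.6587, -0.0107, 0.1662]
ee_rot: [0.149, 2.438, -0.052]
force: [-0.2, -0.3, -2.8]
width: 0.0266
gripper_force: 59.8
```

Emit:
jog_arm:
  targets:
    - {"tx":0.0011,"ty":0,"tz":0.0013,"wx":0,"wy":0,"wz":0,"grip":0}
    - {"tx":0,"ty":0,"tz":0,"wx":0,"wy":0,"wz":0,"grip":0}
    - {"tx":0,"ty":0,"tz":0,"wx":0,"wy":0,"wz":0,"grip":0}

```text
time_s: 16.8
position: [0.6595, -0.0108, 0.1663]
ee_rot: [0.149, 2.436, -0.052]
force: [-2.5, 0.6, 5.4]
width: 0.0267
gripper_force: 60.3
```

Contact again; release and retreat.

Emit:
jog_arm:
  targets:
    - {"tx":0,"ty":0,"tz":0,"wx":0,"wy":0,"wz":0,"grip":0.38}
    - {"tx":0,"ty":0,"tz":0,"wx":0,"wy":0,"wz":0,"grip":0.45}
    - {"tx":0,"ty":0,"tz":0,"wx":0,"wy":0,"wz":0,"grip":0.5}
    - {"tx":0,"ty":0,"tz":0,"wx":0,"wy":0,"wz":0,"grip":0.5}

```text
time_s: 17.2
position: [0.6586, -0.0106, 0.1648]
ee_rot: [0.149, 2.439, -0.052]
force: [-0.4, -0.4, -0.4]
width: 0.0427
gripper_force: 0.0
```

Emit:
jog_arm:
  targets:
    - {"tx":0,"ty":0,"tz":-0.02,"wx":0,"wy":0,"wz":0,"grip":0.5}
    - {"tx":0,"ty":0,"tz":-0.04,"wx":0,"wy":0,"wz":0,"grip":0.5}
    - {"tx":0,"ty":0,"tz":-0.05,"wx":0,"wy":0,"wz":0,"grip":0.5}
    - {"tx":0,"ty":0,"tz":-0.05,"wx":0,"wy":0,"wz":0,"grip":0.5}
    - {"tx":0,"ty":0,"tz":-0.05,"wx":0,"wy":0,"wz":0,"grip":0.5}
    - {"tx":0.03,"ty":0,"tz":-0.03,"wx":0,"wy":0,"wz":0,"grip":0.5}
    - {"tx":0,"ty":0,"tz":0,"wx":0,"wy":0,"wz":0,"grip":0.5}
    - {"tx":0,"ty":0,"tz":0,"wx":0,"wy":0,"wz":0,"grip":0.5}

```text
time_s: 18.0
position: [0.5527, 0.0022, 0.2645]
ee_rot: [0.149, 2.437, -0.052]
force: [0.4, -0.5, -0.6]
width: 0.0426
gripper_force: 0.0
```

```bash
python3 row.py w9; python3 - <<'E'
from h import *
p,d=eyes.snapshot("top"); cv2.imwrite("pics/end.png",p[:,:,::-1])
E
```

```text
bs 1064 [ 0.6256 -0.153 ] rack -0.0029 -0.1327
T1 1083 [ 0.6367 -0.081 ] rack -0.0007 -0.0599
T2 955 [ 0.6467 -0.0096] rack 0.0005 0.0121
bs 1407 [ 0.6259 -0.1527] rack -0.0026 -0.1325
T1 1471 [ 0.6365 -0.0811] rack -0.0009 -0.06
T2 1273 [ 0.6469 -0.0096] rack 0.0007 0.0121
tin 1806 [0.6659 0.1124] rack 0.0047 0.1356
b1 none
held none
```

View pics/w9.png

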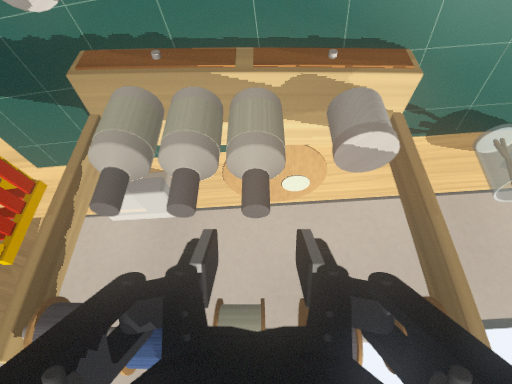

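View pics/end.png

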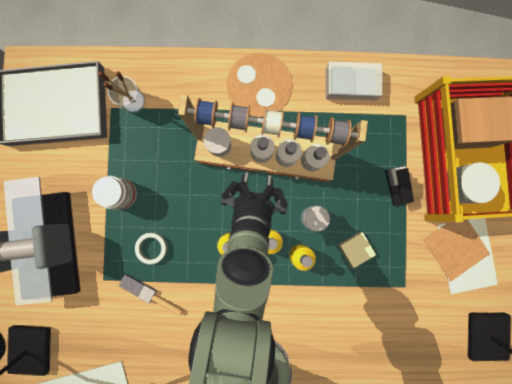

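Both views show three upright bottles in a straight row, at (262,149), (289,153) and (316,157) in the top view. The gaps are 8-9 mm, the other objects I can see are where they were, and the gripper is clear. I'm handing the job in.

```bash
python3 -c "
from workcell import robot
print(robot.job_done())"
```

```text
the job is handed in; nothing more can be done
None
```

Both bottles now stand upright on the rack next to the first one, in one straight row with gaps of about 8–9 mm; the tin and the shelf bottle did not move, nothing else visible was disturbed, and the job was handed in at about 18 s.

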